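# Make up the shirt kit and the suit kit from the laundry stock

## Robot

A 6-joint arm with a two-finger parallel gripper is mounted at the origin on a cart in front of the work surface, level with it; the furniture and walls round the work are solid. World frame = base frame: x ahead of the robot, y to its left, z up, the work surface at z = 0. Lengths are in m, angles in degrees, forces in N, time in s.
With the tool pointing down it reaches from about 0.4 to 0.925 m from the base axis. Payload 12.5 kg.
Tool frame: the origin (TCP) lies on the centre line of the jaws, within the pads' length; the fingertips stand 19 mm ahead of it and the grasp point (between the pads) is the TCP; z points along the fingers, y is the direction in which the jaws open and shut (so a half turn about z gives the same grasp; the last joint's range is limited). The gripper opens to 95 mm and grips with 3 to 60 N. Pads are 20 mm wide; open, the fingers measure 119 mm over their backs; the gripper's body (75 mm by 180 mm) begins 59 mm behind the grasp point.
Start: joints at [-73.545, 28.126, 89.318, -0, 62.55, -6.05], TCP at [0.239, -0.577, 0.234] pointing down, gripper open.
Joint ranges: [-177.58, 177.58], [-47.91, 125.51], [2.72, 160], [-65.01, 245.01], [3.68, 167.84], [-153.87, 153.87]. Speed limits (degrees/s): [127.2, 127.2, 159.86, 180, 180, 180].

## Interface

Orientations are given as a 3x3 rotation matrix whose columns are the frame's x, y, z axes.
In Python, from bench import read_state, read_camera, job_done gives the robot as it stands.
- The arm moves only by the tool arm_command, never from a script. Its argument "increments" is one flat list of numbers, 6 for each row, row after row: the shift along the tool's x, y, z in m, then the turn, a rotation vector about the tool's x, y, z in rad. In form: [dx, dy, dz, ax, ay, az, dx, dy, dz, ax, ay, az, ...]. A call has 1 to 5 rows; each row shifts and turns the commanded pose from where the row before left it, along the tool's axes as they then stand; what a row does not reach is not made up. A row lasts 1/8 s, in which the tool goes at most 62.5 mm and 10.7 degrees, less where a joint would pass 70% of its speed; a pose out of reach is approached as far as the arm can. A call with a gripper value outside its range is refused whole. "gripper" is the finger opening in m, from 0 to 0.0951, set as the call begins (left out, the last holds). The fingers move at their own pace and stop on an object; "force" is the grip in N (left out, the last holds). Time passes only in rows, so rows that do not move let the fingers close. It gives the time, the measured TCP pose, the force and the opening at its end, in the units of the state.
- read_state(): the state, without advancing time (a new reading comes with each control period).
- read_camera(name): name is "scene" or "top" or "wrist"; returns a dict with "image" (480x640x3 uint8, blue, green, red), "fx", "fy", "cx", "cy" (pixels), "rvec" (rotation vector, rad) and "tvec" (3), from world to camera coordinates, as OpenCV has them. Camera axes: x right, y down, z forward; pixel columns grow to the right and rows downward; lengths in m; the calibration is good to about 2 mm. The wrist camera is an equidistant fisheye: a pixel r from the principal point sees the ray r / f radians off the axis. A picture is of the moment at which its call begins. There is no depth.
- job_done(): hands the job in, once; it reports no verdict.
The state is a dict: "clock": time; "joint_pos": joint angles; "joint_velocities": joint speeds; "effort": joint torques, N m; "ee_pos": TCP position; "orientation": TCP orientation; "wrist_force": force on the tool from outside, world axes, zero at the start; "moment": the same for the moment, N m; "gripper_width": opening from 0.0 (shut) to 1.0 (fully open).
Only numpy, scipy, OpenCV 4.12 (cv2) and the standard library are available. Lean on these libraries where they do the work, as an engineer would, in place of code of your own. Each camera call takes 0.05 s, during which the arm holds its last target. There are 200 camera calls.

## Task

Make up the two garment-care kits from the stock standing on the worktop: the shirt kit in the white-rimmed tray gets the cream thread spool, the jar and the stain stick, and the suit kit in the blue-rimmed tray gets the navy thread spool and the purple collar brush. Set each one down into the place in its tray that is cut for it, the spools in the small round wells, the jar in the large round well, the stick in the upright cup and the brush, bristles down, in the long bay. Never let a kit piece fall over, and leave the red and sage spools and the dropper bottle standing where they are.

Things in the scene. Friction and masses are not known exactly. Their poses are not given: they have to be found in the camera images.
- white_tray: Shirt-kit tray, white rim, wood insert, fixed; 110 (x) x 240 mm (y), rim 22, insert top 20 mm high, end bails to y = +-137. Origin: centre of underside, z up. Wells, all at x = 0, floors at z = 10 mm: round 46 mm across for a spool at y = -82; round 62 mm for the jar at y = -3; upright white cup for the stick at y = +78, 44 mm inside, 52 outside, rim at z = 55
- blue_tray: Suit-kit tray, blue rim, wood insert, fixed; 110 (x) x 240 mm (y), rim 22, insert top 20 mm high, end bails to y = +-137. Origin: centre of underside, z up. Wells, both at x = 0, floors at z = 10 mm: round 46 mm across for a spool at y = -82; rectangular bay for the collar brush, 48 (x) x 103 mm (y), centred at y = +25
- stock_spool_navy: Spool of navy blue thread, 30 mm across at its wooden flanges and 48 mm tall, standing upright, with a round end label of the thread's colour on top; grip it round the body from above. Origin at the centre of its underside (its axis within 1 mm), z up. A wall shelf hangs over the worktop just behind its row (front edge about 0.6 m from the robot, 0.46 m up)
- stock_spool_cream: Spool of cream (off-white) thread, the only one with white flanges, 30 mm across at its flanges and 48 mm tall, standing upright, with a round end label of the thread's colour on top; grip it round the body from above. Origin at the centre of its underside (its axis within 1 mm), z up. A wall shelf hangs over the worktop just behind its row (front edge about 0.6 m from the robot, 0.46 m up)
- stock_spool_red: Spool of red thread, other stock, not wanted for these kits, 30 mm across at its wooden flanges and 48 mm tall, standing upright, with a round end label of the thread's colour on top; grip it round the body from above. Origin at the centre of its underside (its axis within 1 mm), z up. A wall shelf hangs over the worktop just behind its row (front edge about 0.6 m from the robot, 0.46 m up)
- stock_spool_sage: Spool of sage green thread, other stock, not wanted for these kits, 30 mm across at its wooden flanges and 48 mm tall, standing upright, with a round end label of the thread's colour on top; grip it round the body from above. Origin at the centre of its underside (its axis within 1 mm), z up. A wall shelf hangs over the worktop just behind its row (front edge about 0.6 m from the robot, 0.46 m up)
- stock_stain_stick: Stain stick: an upright white tube with a dark green cap that is fixed on, 28 mm across, 110 mm tall; grip it round the cap or upper body. Origin at the centre of its underside, z up
- stock_soda_jar: Jar: upright round jar with a green label and a black lid that is fixed on, 44 mm across, 105 mm tall. Origin at the centre of its underside, z up
- stock_collar_brush: Collar brush: purple back, bristles down, 30 mm wide (x), 85 mm long (y), 23 mm tall. Grip it across its width by the upper 8 to 10 mm, so the fingertips stay above the tray insert. Origin at the centre of its underside, y along its length, z up. A wall shelf hangs over the worktop just behind its row (front edge about 0.6 m from the robot, 0.46 m up)
- stock_scent_oil: Amber dropper bottle with a black bulb, other stock, not wanted for these kits: 33 mm across, 102 mm tall, upright. Origin at the centre of its underside, z up

How it is judged:
By the outcome, as a careful person would: the job done as asked, in the order asked, and still so for the second after the job is handed in, with the robot touching nothing.
It also fails if it takes over 120 s, if anything falls off the work surface, if the arm or the gripper's body presses on something with over 40 N, if the wrist force passes 120 N, or if a joint passes its speed limit or range.

## Working session

There is one attempt and no reset: what is moved stays moved. The work goes in short steps, Python scripts to look and compute and a tool call to move; the robot and the scene stay as the last step left them, time stands still between calls to the robot, and variables do not carry over. Pictures are saved under pics/ and viewed, about 12 in all and at most 16, crops included, and the job is handed in when it is done.

Besides the shell and the picture viewer there is one more tool, called after "Emit:" as name(argument=value, ...), one argument or row to a line, values as JSON. arm_command: Moves the arm, as the interface text tells. Its arguments: {"type":"object","properties":{"increments":{"type":"array"},"gripper":{"type":"number"},"force":{"type":"number"}},"required":["increments"]}

```bash
ls; mkdir -p pics
cat > h.py <<'E'
import numpy as np, cv2
from bench import read_state, read_camera
def cam(n):
    c=read_camera(n); c['R']=cv2.Rodrigues(np.array(c['rvec'],float))[0]; c['t']=np.array(c['tvec'],float).ravel(); c['n']=n; return c
def ray(c,u,v):
    x,y=(u-c['cx'])/c['fx'],(v-c['cy'])/c['fy']
    if c['n']=='wrist':
        r=np.hypot(x,y); s=np.sin(r)/r if r>1e-9 else 1; d=np.array([x*s,y*s,np.cos(r)])
    else: d=np.array([x,y,1.])
    return -c['R'].T@c['t'], c['R'].T@d
def at(c,u,v,z):
    o,d=ray(c,u,v); return o+d*(z-o[2])/d[2]
def proj(c,p):
    q=c['R']@np.array(p)+c['t']
    if c['n']=='wrist':
        r=np.hypot(q[0],q[1]); th=np.arctan2(r,q[2]); k=th/r if r>1e-9 else 0; return np.array([c['cx']+c['fx']*q[0]*k,c['cy']+c['fy']*q[1]*k])
    return np.array([c['cx']+c['fx']*q[0]/q[2],c['cy']+c['fy']*q[1]/q[2]])
E
python3 - <<'E'
from h import *
for n in('scene','top'):
    c=cam(n); cv2.imwrite(f'pics/{n}0.png',c['image']); print(n,c['fx'],c['cx'],c['cy'],-c['R'].T@c['t'],c['R'].round(3).tolist())
s=read_state(); print({k:np.round(v,3).tolist() for k,v in s.items()})
E
```

```text
pics
scene 489.91069546953474 310.6329411858751 236.6427700903813 [0.07730705 0.76609334 0.67515516] [[-0.892, -0.451, -0.023], [-0.251, 0.538, -0.805], [0.375, -0.713, -0.593]]
top 565.5571308962442 323.0441730596081 241.1050308313552 [ 0.39220424 -0.00257981  1.18968607] [[0.018, -1.0, 0.005], [-0.993, -0.018, -0.114], [0.114, -0.002, -0.993]]
{'clock': 0.1, 'joint_pos': [-73.543, 28.158, 89.346, 0.001, 62.55, -6.05], 'joint_velocities': [0.134, -0.019, -0.069, 0.114, 0.071, 0.023], 'effort': [0.002, -61.362, -25.86, 0.069, 0.047, -0.0], 'ee_pos': [0.239, -0.577, 0.233], 'orientation': [[0.924, 0.383, -0.0], [0.383, -0.924, 0.001], [0.0, -0.001, -1.0]], 'wrist_force': [0.223, -0.02, -0.397], 'moment': [0.053, 0.018, 0.009], 'gripper_width': 0.997}
```

View pics/scene0.png

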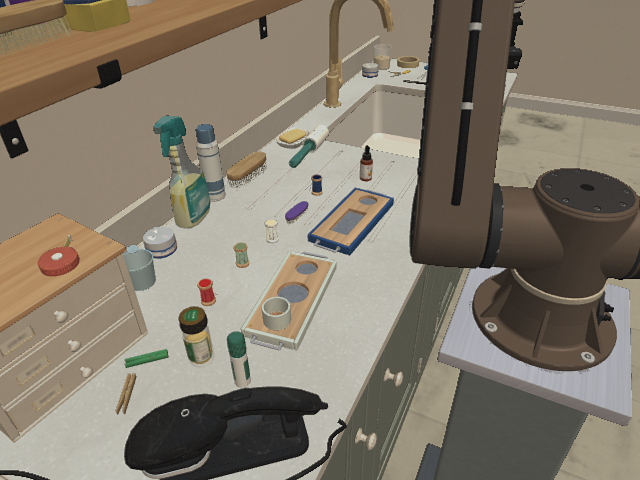

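View pics/top0.png

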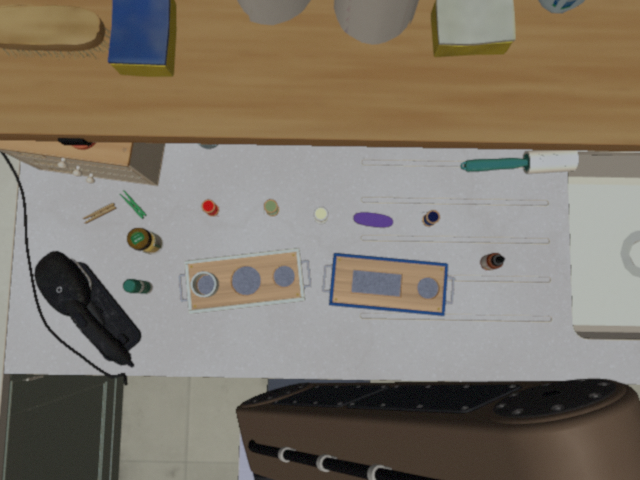

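The scene view shows all the stock upright. In the top view I read red (209,207), sage (271,207), cream (321,214), brush (373,220), navy (432,217), jar (142,240), stick (132,286), dropper (492,261), white tray (245,281) and blue tray (389,284).

Run:
```python
from h import *
c=cam('top'); im=c['image']
for (n,x0,y0,x1,y1) in [('L',110,190,310,320),('R',300,190,520,325)]:
    pass
a=cv2.resize(im[190:325,110:310],None,fx=4,fy=4,interpolation=cv2.INTER_CUBIC)
b=cv2.resize(im[190:325,300:500],None,fx=4,fy=4,interpolation=cv2.INTER_CUBIC)
cv2.imwrite('pics/topL.png',a); cv2.imwrite('pics/topR.png',b)
hsv=cv2.cvtColor(im,cv2.COLOR_BGR2HSV)
def comp(name,lo,hi,box,z):
    x0,y0,x1,y1=box; m=cv2.inRange(hsv[y0:y1,x0:x1],lo,hi)
    n,l,st,ce=cv2.connectedComponentsWithStats(m)
    i=1+np.argmax(st[1:,4]); pts=cv2.findNonZero((l==i).astype(np.uint8)).reshape(-1,2)+[x0,y0]
    r=cv2.minAreaRect(pts.astype(np.float32)); w=np.array([at(c,*p,z) for p in cv2.boxPoints(r)])
    print(name,st[i],'px',(ce[i]+[x0,y0]).round(1),'rect',np.round(r[0],1),np.round(r[1],1),round(r[2],1),'world',at(c,*r[0],z).round(4),'sides',np.linalg.norm(np.diff(w,axis=0),axis=1)[:2].round(3),'dir',(w[1]-w[0]).round(3)[:2],(w[2]-w[1]).round(3)[:2])
comp('red',(0,120,60),(12,255,255),(195,195,225,222),.048)
comp('sage',(25,35,60),(75,255,255),(258,195,285,222),.048)
comp('cream',(15,20,180),(45,255,255),(305,200,335,228),.048)
comp('brush',(115,60,40),(160,255,255),(345,205,400,235),.023)
comp('navy',(100,60,10),(135,255,130),(420,205,445,230),.048)
comp('stick',(60,60,20),(100,255,255),(118,272,160,300),.110)
comp('jar',(0,0,0),(179,255,75),(120,222,162,258),.105)
comp('blue',(100,110,20),(125,255,160),(322,245,455,320),.022)
comp('wood_w',(8,60,100),(22,255,255),(180,245,312,315),.02)
comp('wood_b',(8,60,100),(22,255,255),(325,245,455,318),.02)
comp('well_wj',(0,0,60),(179,60,150),(228,262,264,300),.01)
comp('well_ws',(0,0,60),(179,60,150),(270,262,300,292),.01)
comp('bay',(0,0,60),(179,60,150),(348,266,408,302),.01)
comp('well_bs',(0,0,60),(179,60,150),(412,272,442,304),.01)
```

```text
red [  7   5  16  16 170] px [209.7 207.4] rect [209.8 207.8] [16.3 11.3] 45.0 world [0.5874 0.2273 0.048 ] sides [0.023 0.034] dir [ 0.017 -0.016] [-0.023 -0.024]
sage [ 7  6 11 11 96] px [270.1 205.8] rect [270. 206.] [10. 10.] 90.0 world [0.5933 0.1043 0.048 ] sides [0.02  0.021] dir [ 0.   -0.02] [-0.021 -0.001]
cream [10  8 12 11 97] px [320.3 213.1] rect [320.3 213.1] [10.3 10.3] 63.4 world [0.5805 0.0012 0.048 ] sides [0.021 0.021] dir [ 0.01  -0.019] [-0.019 -0.01 ]
brush [  9   7  39  15 443] px [372.7 219.4] rect [373.  219.4] [38.7 13.1] 6.3 world [ 0.5734 -0.1088  0.023 ] sides [0.028 0.081] dir [ 0.028 -0.003] [-0.008 -0.08 ]
navy [ 8  7 10  9 70] px [432.6 216.2] rect [432.5 216.5] [8.5 8.5] 45.0 world [ 0.5777 -0.2282  0.048 ] sides [0.018 0.017] dir [ 0.013 -0.012] [-0.012 -0.012]
stick [  5   8  18  13 182] px [131.6 285.6] rect [131.5 286. ] [12. 17.] 90.0 world [0.4234 0.3573 0.11  ] sides [0.032 0.023] dir [ 0.001 -0.032] [-0.023 -0.001]
jar [18  8 14 20 86] px [146.7 240.9] rect [145.9 240.9] [ 9.2 20.6] 20.2 world [0.5106 0.3362 0.105 ] sides [0.04  0.018] dir [
[... 523 characters left out ...]
93 -0.007] [-0.016 -0.224]
well_wj [  4   4  29  29 680] px [245.9 280.2] rect [246. 280.] [28. 28.] 90.0 world [0.443  0.1534 0.01  ] sides [0.058 0.058] dir [ 0.001 -0.058] [-0.058 -0.002]
well_ws [  3   3  22  22 366] px [283.7 275.8] rect [283.8 275.8] [20.5 21.2] 45.0 world [0.4532 0.0751 0.01  ] sides [0.044 0.043] dir [ 0.032 -0.03 ] [-0.03  -0.031]
bay [   3    4   51   27 1129] px [376.  282.8] rect [376.  282.8] [49.4 22.9] 5.2 world [ 0.442  -0.1174  0.01  ] sides [0.048 0.103] dir [ 0.048 -0.004] [-0.007 -0.103]
well_bs [  5   5  22  22 371] px [427.3 287.6] rect [427.3 287.8] [21.2 20.5] 45.0 world [ 0.4336 -0.2241  0.01  ] sides [0.043 0.044] dir [ 0.031 -0.03 ] [-0.031 -0.031]
```

View pics/topL.png

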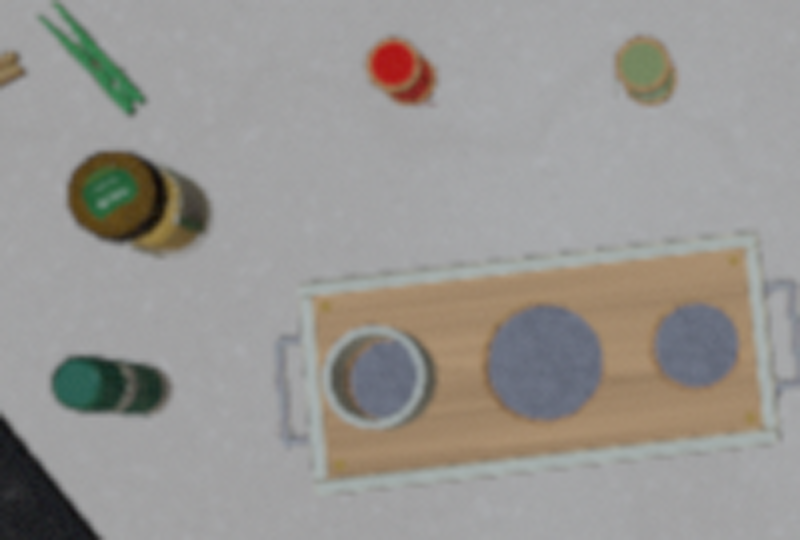

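View pics/topR.png

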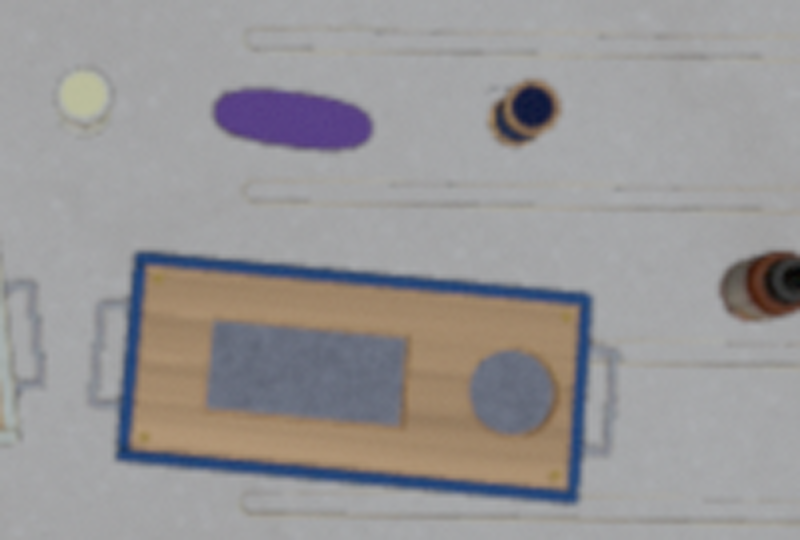

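Sizes agree with the given ones: wells 44/58 mm, bay 48x103, blue tray 107x239. The crops show the jar's lid circle at crop-L (115,195), the stick cap at (80,382) and the cup rim at (380,377).

Now the first move goes toward the workspace, turning the jaws to world x.

Run:
```python
from h import *
c=cam('top')
for n,u,v,z in [('jar',115,195,.105),('stick',80,382,.11),('cup',380,377,.055),('cream',84,95,.048),('dropper',792,275,.1)]:
    ox=110 if n not in('cream','dropper') else 300
    print(n,at(c,ox+(u-1.5)/4,190+(v-1.5)/4,z).round(4))
```

```text
jar [0.5153 0.3509 0.105 ]
stick [0.425 0.361 0.11 ]
cup [0.4318 0.2299 0.055 ]
cream [5.8e-01 5.0e-04 4.8e-02]
dropper [ 0.4896 -0.3437  0.1   ]
```

Emit:
arm_command(
  increments=[0.04, 0, 0, 0, 0, -0.16, 0.04, 0, 0, 0, 0, -0.16, 0.04, 0, 0, 0, 0, -0.16, 0.04, 0, 0, 0, 0, -0.16, 0.04, 0, 0, 0, 0, -0.16],
  gripper=0.08,
  force=15,
)

```text
clock: 0.82
ee_pos: [0.3876, -0.4489, 0.2334]
orientation: [[0.364, 0.931, -0.0], [0.931, -0.364, 0.0], [0.0, -0.0, -1.0]]
wrist_force: [0.6, -0.0, -0.3]
gripper_width: 0.841
```

Emit:
arm_command(
  increments=[0.05, 0, 0, 0, 0, -0.125, 0.05, 0, 0, 0, 0, -0.125, 0.05, 0, 0, 0, 0, -0.123, 0.05, 0.02, 0, 0, 0, 0, 0.05, 0.02, 0, 0, 0, 0],
)

```text
clock: 1.45
ee_pos: [0.4649, -0.2041, 0.2338]
orientation: [[0.005, 1.0, 0.0], [1.0, -0.005, -0.0], [-0.0, 0.0, -1.0]]
wrist_force: [0.1, 0.0, -0.4]
gripper_width: 0.843
```

Emit:
arm_command(
  increments=[0.05, 0.01, 0.02, 0, 0, 0, 0.05, 0.01, 0.02, 0, 0, 0, 0.05, 0.01, 0.02, 0, 0, 0, 0.05, 0.01, 0.02, 0, 0, 0, 0, 0.01, 0, 0, 0, 0],
)

```text
clock: 2.08
ee_pos: [0.5151, -0.0031, 0.1524]
orientation: [[0.001, 1.0, -0.003], [1.0, -0.001, 0.0], [0.0, -0.003, -1.0]]
wrist_force: [0.9, -0.0, -0.3]
gripper_width: 0.841
```

Run:
```python
from h import *
s=read_state(); print({k:np.round(s[k],4).tolist() for k in('clock','ee_pos','orientation','joint_pos','gripper_width')})
c=cam('wrist'); cv2.imwrite('pics/w1.png',c['image']); print(c['fx'],c['cx'],c['cy'],-c['R'].T@c['t'])
for n,p in dict(cream=(.580,.001,.048),sage=(.593,.104,.048),brush=(.573,-.109,.023),wspool=(.453,.075,.01),tip=(*s['ee_pos'][:2],.05)).items(): print(n,proj(c,p).round(1))
```

```text
{'clock': 2.075, 'ee_pos': [0.5151, -0.0031, 0.1524], 'orientation': [[0.0011, 1.0, -0.0027], [1.0, -0.0011, 0.0004], [0.0004, -0.0027, -1.0]], 'joint_pos': [-7.7023, 25.4138, 109.6673, 0.006, 45.0751, -7.645], 'gripper_width': 0.841}
371.64829954431775 320.61596692895364 240.2250441589054 [0.51467515 0.07295003 0.30330331]
cream [411.1 240.6]
sage [434.   97.9]
brush [386.5 351.4]
wspool [243.3 137.5]
tip [321.9 247. ]
```

View pics/w1.png

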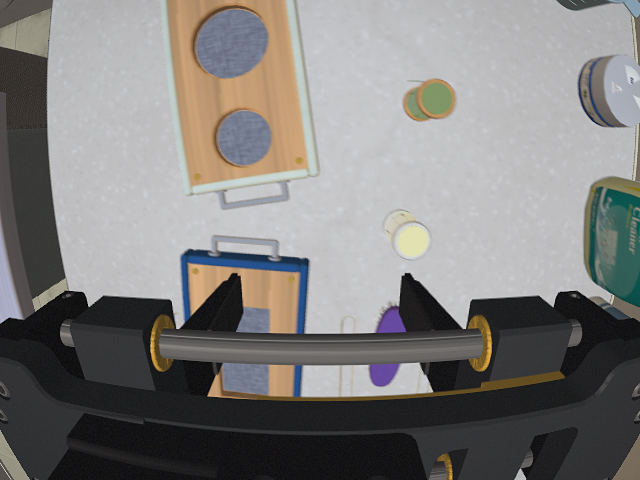

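The wrist view confirms the estimates within a pixel or two: cream label seen at (412,240), predicted (411,241); spool well at (243,137) as predicted. Descending on cream.

Emit:
arm_command(
  increments=[0.002, 0.03, 0.02, 0, 0, 0, 0.002, 0.035, 0.01, 0, 0, 0, 0, 0, 0.035, 0, 0, 0, 0, 0, 0.03, 0, 0, 0, 0, 0, 0.018, 0, 0, 0],
  gripper=0.07,
)

```text
clock: 2.75
ee_pos: [0.5805, -0.0036, 0.0397]
orientation: [[0.006, 1.0, -0.001], [1.0, -0.006, -0.0], [-0.0, -0.001, -1.0]]
wrist_force: [0.4, -0.0, -0.5]
gripper_width: 0.737
```

Emit:
arm_command(
  increments=[0, 0, 0, 0, 0, 0, 0, 0, 0, 0, 0, 0, 0, 0, 0, 0, 0, 0, 0, 0, 0, 0, 0, 0, 0, 0, 0, 0, 0, 0],
  gripper=0.0,
  force=12,
)

```text
clock: 3.38
ee_pos: [0.5808, -0.0022, 0.0411]
orientation: [[0.005, 1.0, 0.001], [1.0, -0.005, -0.0], [-0.0, 0.001, -1.0]]
wrist_force: [-1.3, -0.8, 4.1]
gripper_width: 0.303
```

Emit:
arm_command(
  increments=[0, 0, 0, 0, 0, 0, 0, 0, 0, 0, 0, 0, 0, 0, -0.02, 0, 0, 0, 0, 0, -0.03, 0, 0, 0, 0, 0, -0.01, 0, 0, 0],
)

```text
clock: 4.0
ee_pos: [0.5811, -0.0023, 0.1019]
orientation: [[0.005, 1.0, 0.002], [1.0, -0.005, -0.0], [-0.0, 0.002, -1.0]]
wrist_force: [0.2, 0.2, -0.6]
gripper_width: 0.305
```

Emit:
arm_command(
  increments=[0.018, -0.032, 0, 0, 0, 0, 0.018, -0.032, 0, 0, 0, 0, 0.018, -0.032, 0, 0, 0, 0, 0.0205, -0.032, 0, 0, 0, 0, 0, 0, 0, 0, 0, 0],
)

```text
clock: 4.62
ee_pos: [0.451, 0.0738, 0.1003]
orientation: [[0.003, 1.0, -0.002], [1.0, -0.003, -0.0], [-0.0, -0.002, -1.0]]
wrist_force: [1.0, -0.2, -0.6]
gripper_width: 0.301
```

Run:
```python
from h import *
print(read_state()['ee_pos'])
c=cam('wrist'); cv2.imwrite('pics/w2.png',c['image'])
for n,p in dict(well=(.4532,.0751,.02),spooltop=(.4535,.0751,.109)).items(): print(n,proj(c,p).round(1))
```

```text
[0.45100529 0.07376989 0.10030506]
well [325.2 254.7]
spooltop [328.1 318.4]
```

View pics/w2.png

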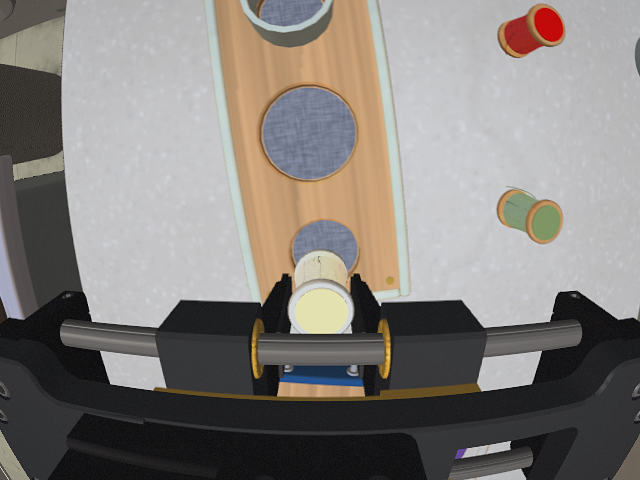

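The cream spool is held upright at (321,312), above the well at (325,252). Lowering with a 2 mm correction.

Emit:
arm_command(
  increments=[-0.002, 0.002, 0.015, 0, 0, 0, 0, 0, 0.015, 0, 0, 0, 0, 0, 0.01, 0, 0, 0, 0, 0, 0.005, 0, 0, 0, 0, 0, 0.002, 0, 0, 0],
)

```text
clock: 5.3
ee_pos: [0.4551, 0.0707, 0.0532]
orientation: [[0.005, 1.0, -0.0], [1.0, -0.005, -0.0], [-0.0, -0.0, -1.0]]
wrist_force: [0.5, -0.3, -0.2]
gripper_width: 0.305
```

Emit:
arm_command(
  increments=[0, 0, 0.001, 0, 0, 0, 0, 0, 0.001, 0, 0, 0, 0, 0, 0, 0, 0, 0],
)

```text
clock: 5.68
ee_pos: [0.455, 0.0709, 0.0518]
orientation: [[0.005, 1.0, 0.0], [1.0, -0.005, -0.0], [-0.0, 0.0, -1.0]]
wrist_force: [0.1, 0.3, 0.1]
gripper_width: 0.302
```

Emit:
arm_command(
  increments=[0, 0, 0.001, 0, 0, 0, 0, 0, 0.001, 0, 0, 0, 0, 0, 0, 0, 0, 0],
)

```text
clock: 6.05
ee_pos: [0.4551, 0.0709, 0.0504]
orientation: [[0.005, 1.0, 0.001], [1.0, -0.005, -0.0], [-0.0, 0.001, -1.0]]
wrist_force: [-2.3, 0.3, 14.0]
gripper_width: 0.297
```

Emit:
arm_command(
  increments=[0, 0, 0, 0, 0, 0, 0, 0, 0, 0, 0, 0, 0, 0, 0, 0, 0, 0, 0, 0, 0, 0, 0, 0],
  gripper=0.06,
)

```text
clock: 6.55
ee_pos: [0.4549, 0.0709, 0.0495]
orientation: [[0.005, 1.0, -0.0], [1.0, -0.005, -0.0], [-0.0, -0.0, -1.0]]
wrist_force: [0.4, -0.1, 0.6]
gripper_width: 0.62
```

Emit:
arm_command(
  increments=[0, 0, -0.02, 0, 0, 0, 0, 0, -0.04, 0, 0, 0, 0, 0, -0.05, 0, 0, 0, 0.03, 0, -0.04, 0, 0, 0, 0.05, 0, 0, 0, 0, 0],
  gripper=0.07,
)

```text
clock: 7.18
ee_pos: [0.4565, 0.1513, 0.2025]
orientation: [[0.007, 1.0, 0.006], [1.0, -0.007, 0.001], [0.001, 0.006, -1.0]]
wrist_force: [1.0, 0.2, -1.5]
gripper_width: 0.744
```

Emit:
arm_command(
  increments=[0.055, 0.01, 0, 0, 0, 0, 0.055, 0.01, 0, 0, 0, 0, 0.05, 0.01, 0, 0, 0, 0, 0, 0.01, 0, 0, 0, 0, 0, 0, 0, 0, 0, 0],
)

```text
clock: 7.8
ee_pos: [0.4962, 0.3102, 0.1991]
orientation: [[0.005, 1.0, -0.001], [1.0, -0.005, -0.001], [-0.001, -0.001, -1.0]]
wrist_force: [0.4, -0.4, 0.0]
gripper_width: 0.737
```

Run:
```python
from h import *
s=read_state(); print(s['ee_pos'],s['clock'],s['orientation'])
c=cam('wrist'); cv2.imwrite('pics/w3.png',c['image'])
for n,p in dict(jar=(.515,.351,.105),stick=(.425,.361,.11),cup=(.432,.232,.055),well=(.4433,.1534,.02)).items(): print(n,proj(c,p).round(1))
```

```text
[0.49623284 0.31019546 0.19910977] 7.8 [[ 4.90752137e-03  9.99987710e-01 -7.04354177e-04]
 [ 9.99987753e-01 -4.90797000e-03 -6.36630935e-04]
 [-6.40080060e-04 -7.01221271e-04 -9.99999549e-01]]
jar [349.6 191.5]
stick [214.1 179.6]
cup [250.4 316.8]
well [272.5 366.2]
```

View pics/w3.png

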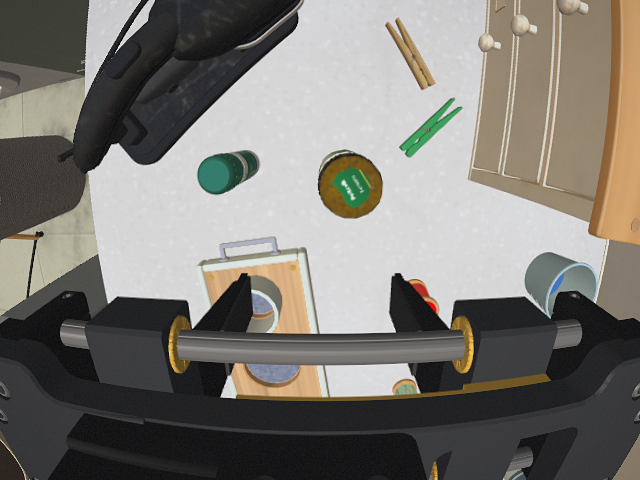

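Jar lid seen at (351,187), stick cap at (214,175): about 3 mm further +y than estimated. So jar is at (0.516,0.354) and stick at (0.425,0.364).

Emit:
arm_command(
  increments=[0.022, 0.01, 0, 0, 0, 0, 0.022, 0.01, 0.01, 0, 0, 0, 0, 0, 0.04, 0, 0, 0, 0, 0, 0.04, 0, 0, 0, 0, 0, 0.034, 0, 0, 0],
)

```text
clock: 8.48
ee_pos: [0.5162, 0.353, 0.0745]
orientation: [[0.007, 1.0, -0.001], [1.0, -0.007, -0.0], [-0.0, -0.001, -1.0]]
wrist_force: [-0.1, 0.4, -0.8]
gripper_width: 0.736
```

Emit:
arm_command(
  increments=[0, 0, 0, 0, 0, 0, 0, 0, 0, 0, 0, 0, 0, 0, 0, 0, 0, 0, 0, 0, 0, 0, 0, 0, 0, 0, 0, 0, 0, 0],
  gripper=0.0,
  force=20,
)

```text
clock: 9.1
ee_pos: [0.517, 0.3548, 0.0772]
orientation: [[0.005, 1.0, 0.002], [1.0, -0.005, 0.001], [0.001, 0.002, -1.0]]
wrist_force: [-0.3, -1.0, 6.7]
gripper_width: 0.457
```

Emit:
arm_command(
  increments=[0, 0, 0, 0, 0, 0, 0, 0, -0.02, 0, 0, 0, 0, 0, -0.04, 0, 0, 0, 0, 0, -0.03, 0, 0, 0, 0, 0, 0, 0, 0, 0],
)

```text
clock: 9.72
ee_pos: [0.517, 0.355, 0.1681]
orientation: [[0.005, 1.0, 0.004], [1.0, -0.005, 0.002], [0.002, 0.004, -1.0]]
wrist_force: [-0.2, 0.2, -0.5]
gripper_width: 0.461
```

Emit:
arm_command(
  increments=[-0.05, -0.018, 0, 0, 0, 0, -0.05, -0.018, 0, 0, 0, 0, -0.05, -0.018, 0, 0, 0, 0, -0.05, -0.018, 0, 0, 0, 0, 0, 0, 0, 0, 0, 0],
)

```text
clock: 10.35
ee_pos: [0.4418, 0.1526, 0.165]
orientation: [[0.008, 1.0, -0.002], [1.0, -0.008, -0.001], [-0.001, -0.002, -1.0]]
wrist_force: [0.6, 0.7, -0.7]
gripper_width: 0.465
```

Run:
```python
from h import *
s=read_state(); print(s['ee_pos'],s['clock'])
c=cam('wrist'); cv2.imwrite('pics/w4.png',c['image'])
e=s['ee_pos']
for n,p in dict(lid=(e[0],e[1],e[2]+.028),well=(.443,.1534,.02),cup=(.432,.232,.055)).items(): print(n,proj(c,p).round(1))
```

```text
[0.4417854  0.15258019 0.1649766 ] 10.35
lid [322.4 344.6]
well [323.2 230.9]
cup [306.9 133.8]
```

View pics/w4.png

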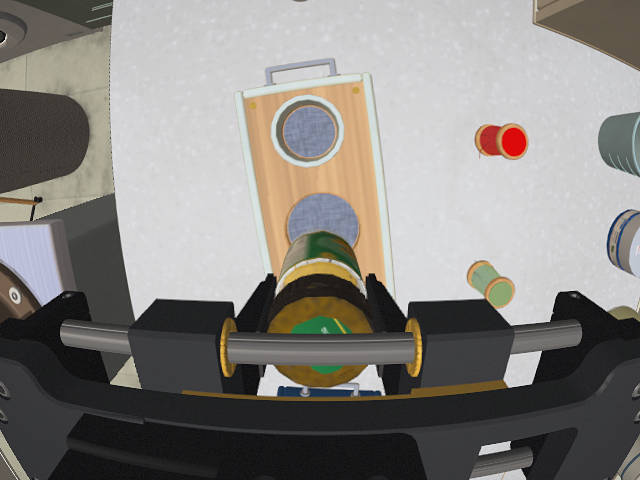

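Jar hangs upright with lid at (321,342) and well at (323,229), both as predicted; the cup is at (308,131). Lowering.

Emit:
arm_command(
  increments=[0, 0.001, 0.025, 0, 0, 0, 0, 0, 0.025, 0, 0, 0, 0, 0, 0.018, 0, 0, 0, 0, 0, 0.006, 0, 0, 0, 0, 0, 0.002, 0, 0, 0],
)

```text
clock: 11.02
ee_pos: [0.4445, 0.1554, 0.0893]
orientation: [[0.004, 1.0, -0.0], [1.0, -0.004, -0.0], [-0.0, -0.0, -1.0]]
wrist_force: [0.2, -0.2, -1.6]
gripper_width: 0.461
```

Emit:
arm_command(
  increments=[0, 0, 0.001, 0, 0, 0, 0, 0, 0.001, 0, 0, 0, 0, 0, 0.001, 0, 0, 0, 0, 0, 0, 0, 0, 0],
)

```text
clock: 11.52
ee_pos: [0.4446, 0.1549, 0.0872]
orientation: [[0.005, 1.0, 0.001], [1.0, -0.005, 0.0], [0.0, 0.001, -1.0]]
wrist_force: [-0.8, -0.9, 5.3]
gripper_width: 0.457
```

Emit:
arm_command(
  increments=[0, 0, 0, 0, 0, 0, 0, 0, 0, 0, 0, 0, 0, 0, 0, 0, 0, 0, 0, 0, -0.02, 0, 0, 0, 0, 0, -0.04, 0, 0, 0],
  gripper=0.07,
)

```text
clock: 12.15
ee_pos: [0.4438, 0.1548, 0.1463]
orientation: [[0.005, 1.0, -0.003], [1.0, -0.005, -0.001], [-0.001, -0.003, -1.0]]
wrist_force: [-0.1, 0.0, 0.3]
gripper_width: 0.734
```

Emit:
arm_command(
  increments=[0, 0, -0.05, 0, 0, 0, 0.05, -0.005, 0, 0, 0, 0, 0.055, -0.005, 0, 0, 0, 0, 0.055, -0.005, 0, 0, 0, 0, 0.049, -0.005, 0, 0, 0, 0],
  gripper=0.06,
)

```text
clock: 12.78
ee_pos: [0.425, 0.3659, 0.1965]
orientation: [[0.005, 1.0, 0.0], [1.0, -0.005, -0.0], [-0.0, 0.0, -1.0]]
wrist_force: [1.0, 0.1, -0.4]
gripper_width: 0.632
```

Run:
```python
from h import *
s=read_state(); print(s['ee_pos'],s['clock'])
c=cam('wrist'); im=c['image']
hsv=cv2.cvtColor(im,cv2.COLOR_BGR2HSV); m=cv2.inRange(hsv,(60,80,30),(95,255,255)); m[:, :150]=0
n,l,st,ce=cv2.connectedComponentsWithStats(m)
for i in range(1,n):
    if st[i,4]>150: print(st[i],ce[i],at(c,*ce[i],.11))
print(proj(c,(.425,.364,.11)))
t=cam('top'); a=cv2.resize(t['image'][230:325,170:310],None,fx=4,fy=4); b=im[150:400,150:500]
o=np.zeros((380,560+350,3),np.uint8); o[:,:560]=a; o[:250,560:]=b; cv2.imwrite('pics/m5.png',cv2.resize(o,(800,334)))
```

```text
[0.42495983 0.36592668 0.19654908] 12.775
[471 160  44  49 528] [491.65151515 187.23106061] [0.54264706 0.41281468 0.11      ]
[ 302  226   37   36 1057] [320.14191107 243.47492904] [0.42405229 0.37308467 0.11      ]
[321.6133527  256.44267634]
```

View pics/m5.png

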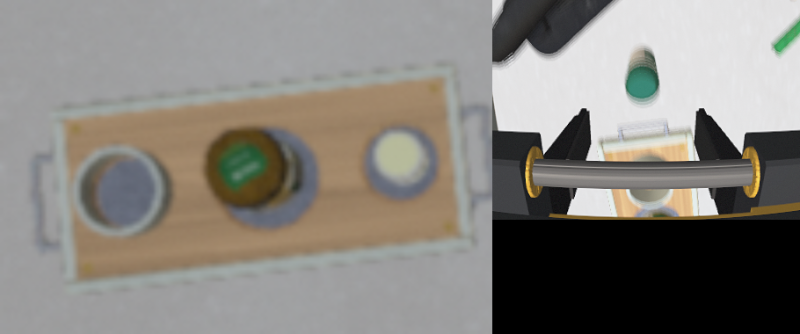

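The left crop shows the jar and the cream spool standing in their wells. The stick cap is at wrist (320,243), about 9 mm off in y. The arm was still settling, so I'll look again.

```bash
cat >> h.py <<'E'
def stick(z):
    c=cam('wrist'); hsv=cv2.cvtColor(c['image'],cv2.COLOR_BGR2HSV); m=cv2.inRange(hsv,(60,80,30),(95,255,255)); m[:,:200]=0; m[:,420:]=0; m[:130]=0
    n,l,st,ce=cv2.connectedComponentsWithStats(m)
    i=1+np.argmax(st[1:,4]); print(st[i],ce[i],at(c,*ce[i],z), -c['R'].T@c['t'], c['R'].round(3).tolist())
E
python3 - <<'E'
from h import *
s=read_state(); print(s['ee_pos'],s['clock'],np.abs(s['joint_velocities']).max())
stick(.11)
c=cam('top');im=c['image']
hsv=cv2.cvtColor(im,cv2.COLOR_BGR2HSV)
s=cam('scene'); h2=cv2.cvtColor(s['image'],cv2.COLOR_BGR2HSV)
m=cv2.inRange(h2[325:400,220:260],(60,60,20),(95,255,255)); p=cv2.findNonZero(m).reshape(-1,2)+[220,325]; print('scene cap bbox',p.min(0),p.max(0))
print(proj(s,(.425,.364,.11)),proj(s,(.425,.373,.11)))
E
```

```text
[0.42464422 0.36760742 0.19622891] 12.875 3.7010008119935303
[ 303  229   38   46 1405] [321.086121   251.97224199] [0.42435625 0.36899374 0.11      ] [0.42386428 0.4436502  0.34719411] [[1.0, -0.001, 0.001], [-0.001, -0.963, 0.27], [0.001, -0.27, -0.963]]
scene cap bbox [228 332] [249 378]
[234.9489101  335.37253289] [231.63255534 339.40094725]
```

Settled: the cap's lower rim is at v=275, so the face centre is about (321,256), matching (0.425,0.365). Descending.

Emit:
arm_command(
  increments=[-0.002, 0.0, 0.03, 0, 0, 0, 0, 0, 0.035, 0, 0, 0, 0, 0, 0.03, 0, 0, 0, 0, 0, 0.016, 0, 0, 0, 0, 0, 0, 0, 0, 0],
)

```text
clock: 13.65
ee_pos: [0.4255, 0.3612, 0.0852]
orientation: [[0.006, 1.0, -0.001], [1.0, -0.006, -0.001], [-0.001, -0.001, -1.0]]
wrist_force: [0.4, 0.9, 0.1]
gripper_width: 0.63
```

Emit:
arm_command(
  increments=[0, 0, 0, 0, 0, 0, 0, 0, 0, 0, 0, 0, 0, 0, 0, 0, 0, 0, 0, 0, 0, 0, 0, 0, 0, 0, 0, 0, 0, 0],
  gripper=0.0,
  force=15,
)

```text
clock: 14.28
ee_pos: [0.4255, 0.3621, 0.0859]
orientation: [[0.005, 1.0, 0.0], [1.0, -0.005, 0.0], [0.0, 0.0, -1.0]]
wrist_force: [-0.6, -0.0, 4.1]
gripper_width: 0.281
```

Emit:
arm_command(
  increments=[0, 0, 0, 0, 0, 0, 0, 0, -0.02, 0, 0, 0, 0, 0, -0.04, 0, 0, 0, 0, 0, -0.04, 0, 0, 0, 0, 0, 0, 0, 0, 0],
)

```text
clock: 14.9
ee_pos: [0.4261, 0.3626, 0.188]
orientation: [[0.005, 1.0, 0.004], [1.0, -0.005, 0.002], [0.003, 0.004, -1.0]]
wrist_force: [0.2, -0.0, -1.2]
gripper_width: 0.281
```

Emit:
arm_command(
  increments=[-0.045, 0.002, 0, 0, 0, 0, -0.045, 0.002, 0, 0, 0, 0, -0.0415, 0.002, 0, 0, 0, 0, 0, 0, 0.01, 0, 0, 0, 0, 0, 0, 0, 0, 0],
)

```text
clock: 15.52
ee_pos: [0.4304, 0.2306, 0.1744]
orientation: [[0.006, 1.0, -0.002], [1.0, -0.006, -0.001], [-0.001, -0.002, -1.0]]
wrist_force: [-0.2, 0.5, -0.6]
gripper_width: 0.279
```

Run:
```python
from h import *
cam('top');s=read_state(); print(s['ee_pos'],s['clock'])
c=cam('wrist'); cv2.imwrite('pics/w6.png',c['image'][100:420,150:500])
e=s['ee_pos']
for n,p in dict(cap=(e[0],e[1],e[2]+.024),bottom=(e[0],e[1]+.014,e[2]-.086),cup=(.432,.2335,.055)).items(): print(n,proj(c,p).round(1)-[150,100])
```

```text
[0.43054444 0.2310002  0.17478679] 15.575
cap [172.4 239.3]
bottom [171.7 133.7]
cup [173.6 137. ]
```

View pics/w6.png

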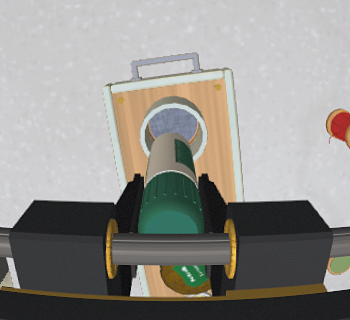

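The stick is held upright, with the cup rim centre at crop (173,134) in line with it. Lowering.

Emit:
arm_command(
  increments=[0.0, 0.001, 0.02, 0, 0, 0, 0, 0, 0.025, 0, 0, 0, 0, 0, 0.02, 0, 0, 0, 0, 0, 0.009, 0, 0, 0, 0, 0, 0.002, 0, 0, 0],
)

```text
clock: 16.25
ee_pos: [0.4317, 0.2309, 0.0994]
orientation: [[0.004, 1.0, -0.0], [1.0, -0.004, -0.0], [-0.0, -0.0, -1.0]]
wrist_force: [0.3, 0.5, -0.4]
gripper_width: 0.279
```

Emit:
arm_command(
  increments=[0, 0, 0.001, 0, 0, 0, 0, 0, 0.001, 0, 0, 0, 0, 0, 0.001, 0, 0, 0, 0, 0, 0, 0, 0, 0],
)

```text
clock: 16.75
ee_pos: [0.4318, 0.2305, 0.0967]
orientation: [[0.005, 1.0, 0.0], [1.0, -0.005, -0.0], [-0.0, 0.0, -1.0]]
wrist_force: [-0.5, -0.2, -0.6]
gripper_width: 0.281
```

Emit:
arm_command(
  increments=[0, 0, 0.001, 0, 0, 0, 0, 0, 0.001, 0, 0, 0, 0, 0, 0, 0, 0, 0],
)

```text
clock: 17.12
ee_pos: [0.432, 0.2306, 0.0957]
orientation: [[0.005, 1.0, 0.001], [1.0, -0.005, 0.0], [0.0, 0.001, -1.0]]
wrist_force: [-3.2, -0.4, 18.0]
gripper_width: 0.281
```

Emit:
arm_command(
  increments=[0, 0, 0, 0, 0, 0, 0, 0, 0, 0, 0, 0, 0, 0, 0, 0, 0, 0, 0, 0, -0.02, 0, 0, 0, 0, 0, -0.04, 0, 0, 0],
  gripper=0.06,
)

```text
clock: 17.75
ee_pos: [0.4312, 0.2302, 0.1541]
orientation: [[0.005, 1.0, -0.003], [1.0, -0.005, -0.001], [-0.001, -0.003, -1.0]]
wrist_force: [-0.3, 0.6, -0.5]
gripper_width: 0.627
```

Emit:
arm_command(
  increments=[0, 0, -0.04, 0, 0, 0, -0.055, 0.01, -0.01, 0, 0, 0, -0.055, 0.01, 0, 0, 0, 0, -0.055, 0.01, 0, 0, 0, 0, -0.055, 0.01, 0, 0, 0, 0],
  gripper=0.07,
)

```text
clock: 18.38
ee_pos: [0.4707, 0.0085, 0.2047]
orientation: [[0.005, 1.0, 0.0], [1.0, -0.005, -0.0], [-0.0, 0.0, -1.0]]
wrist_force: [0.8, 0.8, 0.9]
gripper_width: 0.736
```

Emit:
arm_command(
  increments=[-0.055, 0.01, 0, 0, 0, 0, -0.055, 0.01, 0, 0, 0, 0, -0.055, 0.01, 0.02, 0, 0, 0, -0.055, 0.01, 0.02, 0, 0, 0, -0.01, 0, 0.01, 0, 0, 0],
)

```text
clock: 19.0
ee_pos: [0.5094, -0.2227, 0.1531]
orientation: [[0.008, 1.0, -0.001], [1.0, -0.008, 0.0], [0.0, -0.001, -1.0]]
wrist_force: [0.7, 0.7, 0.2]
gripper_width: 0.737
```

Run:
```python
from h import *
c=cam('top');cam('top');s=read_state(); print(s['ee_pos'],s['clock'],s['joint_pos'],s['orientation'])
w=cam('wrist'); 
o=np.zeros((600,800,3),np.uint8); o[:380,:560]=cv2.resize(c['image'][230:325,170:310],None,fx=4,fy=4); o[380:,:293]=cv2.resize(w['image'],(293,220)); cv2.imwrite('pics/m7.png',o)
hsv=cv2.cvtColor(w['image'],cv2.COLOR_BGR2HSV)
for n,lo,hi,z in [('navy',(108,120,20),(130,255,130),.048),('brush',(128,60,40),(160,255,255),.023)]:
    m=cv2.inRange(hsv,lo,hi); m[290:]=0
    k,l,st,ce=cv2.connectedComponentsWithStats(m)
    for i in range(1,k):
        if st[i,4]>200: 
            r=cv2.minAreaRect(cv2.findNonZero((l==i).astype(np.uint8)).astype(np.float32)); print(n,st[i],ce[i].round(1),at(w,*ce[i],z).round(4),np.round(r[1],1),r[2])
for p in [(.578,-.228,.048),(.573,-.109,.023)]: print(proj(w,p))
```

```text
[ 0.50877724 -0.22037599  0.1532788 ] 19.1 [-3.02451071e+01  2.80627232e+01  1.04212598e+02 -2.10327556e-03
  4.78701852e+01 -2.98599323e+01] [[ 0.00669923  0.99997512 -0.00220759]
 [ 0.99997679 -0.00669647  0.00125566]
 [ 0.00124085 -0.00221595 -0.99999677]]
navy [390 227  28  25 296] [400.3 236.2] [ 0.5657 -0.2134  0.048 ] [16. 29.] 52.30575942993164
navy [401 242  29  28 630] [415.1 255.2] [ 0.5779 -0.228   0.048 ] [27. 28.] 90.0
brush [ 385   43   41  105 3364] [405.  95.] [ 0.5723 -0.1096  0.023 ] [ 37.7 104.8] 6.009005546569824
[415.31309303 255.17057424]
[405.88571148  94.30076324]
```

View pics/m7.png

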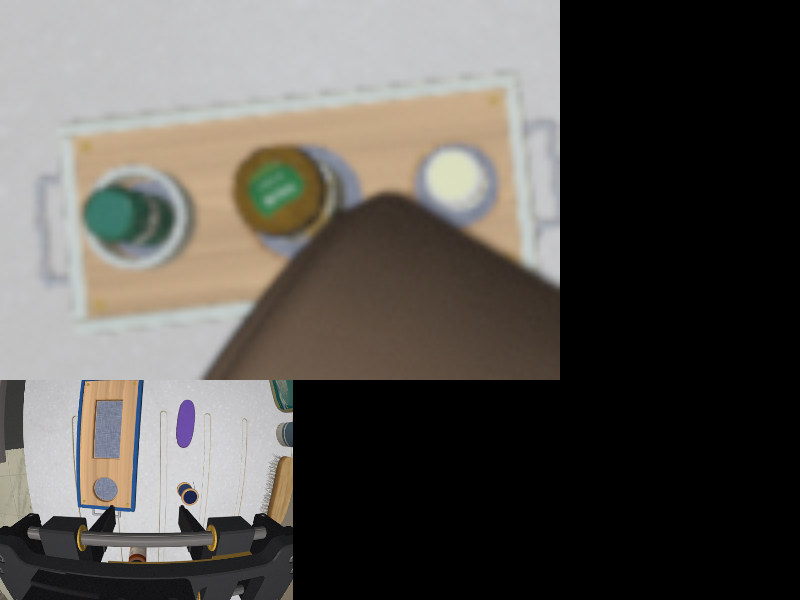

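The white tray holds stick, jar and cream upright. Navy label measured at (415,255), giving (0.578,-0.228); the brush at (405,95) agrees with the top view.

Emit:
arm_command(
  increments=[-0.003, 0.034, 0.02, 0, 0, 0, -0.004, 0.035, 0.01, 0, 0, 0, 0, 0, 0.035, 0, 0, 0, 0, 0, 0.03, 0, 0, 0, 0, 0, 0.018, 0, 0, 0],
)

```text
clock: 19.77
ee_pos: [0.5785, -0.2256, 0.0412]
orientation: [[0.003, 1.0, -0.0], [1.0, -0.003, 0.0], [0.0, -0.0, -1.0]]
wrist_force: [0.5, 0.6, 1.0]
gripper_width: 0.734
```

Emit:
arm_command(
  increments=[0, 0, 0, 0, 0, 0, 0, 0, 0, 0, 0, 0, 0, 0, 0, 0, 0, 0, 0, 0, 0, 0, 0, 0, 0, 0, 0, 0, 0, 0],
  gripper=0.0,
  force=12,
)

```text
clock: 20.4
ee_pos: [0.5786, -0.2274, 0.0421]
orientation: [[0.005, 1.0, 0.001], [1.0, -0.005, -0.0], [-0.0, 0.001, -1.0]]
wrist_force: [-0.9, -0.6, 4.5]
gripper_width: 0.301
```

Emit:
arm_command(
  increments=[0, 0, 0, 0, 0, 0, 0, 0, -0.02, 0, 0, 0, 0, 0, -0.03, 0, 0, 0, 0, 0, -0.01, 0, 0, 0, 0, 0, 0, 0, 0, 0],
)

```text
clock: 21.02
ee_pos: [0.5785, -0.2273, 0.1017]
orientation: [[0.005, 1.0, 0.001], [1.0, -0.005, -0.0], [-0.0, 0.001, -1.0]]
wrist_force: [-0.1, 0.2, -0.7]
gripper_width: 0.301
```

Emit:
arm_command(
  increments=[0.003, -0.035, 0, 0, 0, 0, 0, -0.04, 0, 0, 0, 0, 0, -0.04, 0, 0, 0, 0, 0, -0.03, 0, 0, 0, 0, 0, 0, 0, 0, 0, 0],
)

```text
clock: 21.65
ee_pos: [0.4318, -0.2232, 0.1009]
orientation: [[0.006, 1.0, -0.002], [1.0, -0.006, 0.001], [0.001, -0.002, -1.0]]
wrist_force: [-0.5, 0.3, 0.3]
gripper_width: 0.305
```

Run:
```python
from h import *
cam('top');s=read_state(); print(s['ee_pos'],s['clock'])
c=cam('wrist'); cv2.imwrite('pics/w8.png',c['image'][100:420,150:500])
e=s['ee_pos']
for n,p in dict(top=(e[0],e[1],e[2]+.006),well=(.4336,-.224,.02),bayc=(.442,-.1174,.02)).items(): print(n,proj(c,p).round(1)-[150,100])
```

```text
[ 0.43311961 -0.22361106  0.10106824] 21.7
top [172.2 218.2]
well [172.4 156.9]
bayc [185.2  -9.5]
```

View pics/w8.png

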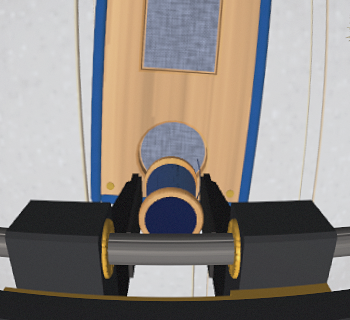

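Navy is upright (172,216) and lined up with the well, whose visible top edge is at (172,122). Lowering.

Emit:
arm_command(
  increments=[0, 0, 0.015, 0, 0, 0, 0, 0, 0.015, 0, 0, 0, 0, 0, 0.01, 0, 0, 0, 0, 0, 0.005, 0, 0, 0, 0, 0, 0.002, 0, 0, 0],
)

```text
clock: 22.38
ee_pos: [0.4336, -0.2235, 0.0543]
orientation: [[0.005, 1.0, -0.0], [1.0, -0.005, 0.0], [0.0, -0.0, -1.0]]
wrist_force: [-0.1, -0.7, -0.8]
gripper_width: 0.299
```

Emit:
arm_command(
  increments=[0, 0, 0.001, 0, 0, 0, 0, 0, 0.001, 0, 0, 0, 0, 0, 0, 0, 0, 0],
)

```text
clock: 22.75
ee_pos: [0.4335, -0.2236, 0.0528]
orientation: [[0.005, 1.0, 0.0], [1.0, -0.005, -0.0], [-0.0, 0.0, -1.0]]
wrist_force: [-0.1, 0.2, -0.6]
gripper_width: 0.301
```

Emit:
arm_command(
  increments=[0, 0, 0.001, 0, 0, 0, 0, 0, 0.0005, 0, 0, 0, 0, 0, 0, 0, 0, 0],
)

```text
clock: 23.12
ee_pos: [0.4336, -0.2236, 0.052]
orientation: [[0.005, 1.0, 0.001], [1.0, -0.005, -0.001], [-0.001, 0.001, -1.0]]
wrist_force: [-2.6, 1.1, 12.8]
gripper_width: 0.301
```

Emit:
arm_command(
  increments=[0, 0, 0, 0, 0, 0, 0, 0, 0, 0, 0, 0, 0, 0, 0, 0, 0, 0, 0, 0, -0.02, 0, 0, 0, 0, 0, -0.04, 0, 0, 0],
  gripper=0.06,
)

```text
clock: 23.75
ee_pos: [0.4329, -0.2232, 0.1107]
orientation: [[0.005, 1.0, -0.003], [1.0, -0.005, 0.002], [0.002, -0.003, -1.0]]
wrist_force: [0.1, 0.5, 0.2]
gripper_width: 0.628
```

Emit:
arm_command(
  increments=[0.03, 0.03, -0.01, 0, 0, 0, 0.04, 0.05, 0, 0, 0, 0, 0.04, 0.05, 0, 0, 0, 0, 0.004, 0.01, 0, 0, 0, 0.098, 0, 0, 0, 0, 0, 0],
  gripper=0.06,
)

```text
clock: 24.38
ee_pos: [0.5719, -0.1114, 0.1207]
orientation: [[0.101, 0.995, -0.0], [0.995, -0.101, 0.0], [-0.0, -0.0, -1.0]]
wrist_force: [-0.6, -0.6, -0.1]
gripper_width: 0.629
```

Emit:
arm_command(
  increments=[0, 0, 0.03, 0, 0, 0, 0, 0, 0.025, 0, 0, 0, 0, 0, 0, 0, 0, 0],
)

```text
clock: 24.75
ee_pos: [0.5701, -0.1126, 0.0648]
orientation: [[0.102, 0.995, -0.003], [0.995, -0.102, 0.001], [0.001, -0.003, -1.0]]
wrist_force: [0.4, 0.1, -0.1]
gripper_width: 0.633
```

Emit:
arm_command(
  increments=[0.003, 0.003, 0.012, 0, 0, 0, 0, 0, 0.014, 0, 0, 0, 0, 0, 0.005, 0, 0, 0, 0, 0, 0, 0, 0, 0, 0, 0, 0, 0, 0, 0],
)

```text
clock: 25.38
ee_pos: [0.5751, -0.1095, 0.0354]
orientation: [[0.103, 0.995, 0.0], [0.995, -0.103, -0.0], [-0.0, 0.0, -1.0]]
wrist_force: [-0.1, 0.2, -0.3]
gripper_width: 0.631
```

Run:
```python
from h import *
s=read_state(); print(s['ee_pos'],s['clock'])
c=cam('wrist'); cv2.imwrite('pics/w9.png',c['image'][100:420,150:500])
```

```text
[ 0.57506156 -0.10949893  0.03538957] 25.375
```

View pics/w9.png

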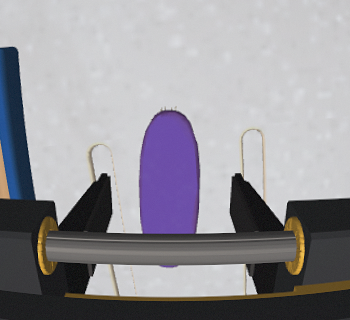

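The brush (139–199 px) is centred between the fingers (108–234) and parallel to them. Closing.

Emit:
arm_command(
  increments=[0, 0, 0.002, 0, 0, 0, 0, 0, 0, 0, 0, 0],
)

```text
clock: 25.68
ee_pos: [0.5749, -0.1095, 0.0331]
orientation: [[0.103, 0.995, 0.0], [0.995, -0.103, -0.0], [-0.0, 0.0, -1.0]]
wrist_force: [0.6, -0.4, -0.2]
gripper_width: 0.632
```

Emit:
arm_command(
  increments=[0, 0, 0, 0, 0, 0, 0, 0, 0, 0, 0, 0, 0, 0, 0, 0, 0, 0, 0, 0, 0, 0, 0, 0, 0, 0, 0, 0, 0, 0],
  gripper=0.0,
  force=20,
)

```text
clock: 26.3
ee_pos: [0.5749, -0.1095, 0.0331]
orientation: [[0.103, 0.995, -0.0], [0.995, -0.103, -0.0], [-0.0, -0.0, -1.0]]
wrist_force: [-1.0, -0.9, 1.1]
gripper_width: 0.3
```

Emit:
arm_command(
  increments=[0, 0, 0, 0, 0, 0, 0, 0, -0.02, 0, 0, 0, 0, 0, -0.03, 0, 0, 0, 0, 0, -0.01, 0, 0, 0, 0, 0, 0, 0, 0, 0],
)

```text
clock: 26.92
ee_pos: [0.575, -0.1095, 0.0933]
orientation: [[0.103, 0.995, 0.001], [0.995, -0.103, -0.0], [-0.0, 0.001, -1.0]]
wrist_force: [-0.5, 0.4, -0.9]
gripper_width: 0.302
```

Emit:
arm_command(
  increments=[-0.0055, -0.033, 0, 0, 0, 0, -0.0055, -0.033, 0, 0, 0, 0, -0.0055, -0.033, 0, 0, 0, 0, -0.005, -0.033, 0, 0, 0, -0.027, 0, 0, 0, 0, 0, 0],
)

```text
clock: 27.55
ee_pos: [0.4394, -0.117, 0.0924]
orientation: [[0.077, 0.997, -0.003], [0.997, -0.077, 0.001], [0.001, -0.003, -1.0]]
wrist_force: [0.2, 0.3, -1.2]
gripper_width: 0.303
```

Run:
```python
from h import *
cam('top');s=read_state(); print(s['ee_pos'],s['clock'],s['orientation'][0])
c=cam('wrist'); cv2.imwrite('pics/w10.png',c['image'][60:420,150:500])
for n,x,y in [('bayL',-.024,.0765),('bayR',.024,.0765)]:
    a=np.radians(-4.3); p=(.4397+x*np.cos(a)-y*np.sin(a),-.142+x*np.sin(a)+y*np.cos(a),.02); print(n,proj(c,p).round(1)-[150,60])
```

```text
[ 0.44103739 -0.11735702  0.09260189] 27.6 [ 7.69277239e-02  9.97036300e-01 -8.61445561e-04]
bayL [132.8 118.9]
bayR [212.2 118.8]
```

View pics/w10.png

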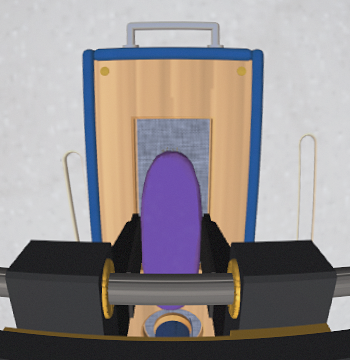

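The bay's far corners are at (133,117) and (212,119), as predicted, and the brush (142–200) is centred and parallel. Lowering.

Emit:
arm_command(
  increments=[0, 0, 0.015, 0, 0, 0, 0, 0, 0.015, 0, 0, 0, 0, 0, 0.01, 0, 0, 0, 0, 0, 0.005, 0, 0, 0, 0, 0, 0.002, 0, 0, 0],
)

```text
clock: 28.28
ee_pos: [0.4417, -0.1173, 0.0459]
orientation: [[0.076, 0.997, -0.0], [0.997, -0.076, -0.0], [-0.0, -0.0, -1.0]]
wrist_force: [-0.5, -0.0, -0.6]
gripper_width: 0.304
```

Emit:
arm_command(
  increments=[0, 0, 0.001, 0, 0, 0, 0, 0, 0.001, 0, 0, 0, 0, 0, 0, 0, 0, 0],
)

```text
clock: 28.65
ee_pos: [0.4415, -0.1173, 0.0443]
orientation: [[0.076, 0.997, 0.0], [0.997, -0.076, -0.0], [-0.0, 0.0, -1.0]]
wrist_force: [-0.6, -0.5, -0.8]
gripper_width: 0.299
```

Emit:
arm_command(
  increments=[0, 0, 0.001, 0, 0, 0, 0, 0, 0.0005, 0, 0, 0, 0, 0, 0, 0, 0, 0],
)

```text
clock: 29.02
ee_pos: [0.4415, -0.1173, 0.043]
orientation: [[0.076, 0.997, 0.0], [0.997, -0.076, -0.0], [-0.0, 0.0, -1.0]]
wrist_force: [-1.0, 0.1, 7.3]
gripper_width: 0.299
```

Emit:
arm_command(
  increments=[0, 0, 0, 0, 0, 0, 0, 0, 0, 0, 0, 0, 0, 0, 0, 0, 0, 0, 0, 0, -0.02, 0, 0, 0, 0, 0, -0.05, 0, 0, 0],
  gripper=0.045,
)

```text
clock: 29.65
ee_pos: [0.4407, -0.117, 0.1121]
orientation: [[0.076, 0.997, -0.004], [0.997, -0.076, 0.002], [0.001, -0.004, -1.0]]
wrist_force: [0.0, -0.0, 0.1]
gripper_width: 0.472
```

Emit:
arm_command(
  increments=[0, 0, -0.06, 0, 0, 0, 0, 0, -0.06, 0, 0, 0, -0.05, 0, -0.02, 0, 0, 0, -0.05, 0, 0, 0, 0, 0, -0.05, 0, 0, 0, 0, 0],
)

```text
clock: 30.28
ee_pos: [0.4297, -0.2683, 0.2531]
orientation: [[0.076, 0.997, 0.001], [0.997, -0.076, -0.001], [-0.001, 0.001, -1.0]]
wrist_force: [0.9, 1.1, 0.4]
gripper_width: 0.47
```

Emit:
arm_command(
  increments=[-0.05, -0.02, 0, 0, 0, 0.1, -0.05, -0.02, 0, 0, 0, 0.1, -0.05, -0.03, 0, 0, 0, 0.1, -0.04, -0.01, 0, 0, 0, 0.1, 0, 0, 0, 0, 0, 0],
)

```text
clock: 30.9
ee_pos: [0.3098, -0.4361, 0.2523]
orientation: [[0.462, 0.887, -0.0], [0.887, -0.462, 0.0], [-0.0, -0.0, -1.0]]
wrist_force: [0.6, 0.4, 0.3]
gripper_width: 0.475
```

Run:
```python
from h import *
s=read_state(); print(s['ee_pos'],s['clock'],s['gripper_width'])
t=cam('top')['image']; c=cam('scene')['image']
o=np.zeros((600,800,3),np.uint8); o[:270,:800]=cv2.resize(t[190:325,110:510],None,fx=2,fy=2); o[270:,:660]=cv2.resize(c[140:360,140:440],(660,484))[:330]
cv2.imwrite('pics/fin.png',o)
```

```text
[ 0.30976941 -0.43605225  0.25228235] 30.9 0.47452531189401864
```

View pics/fin.png

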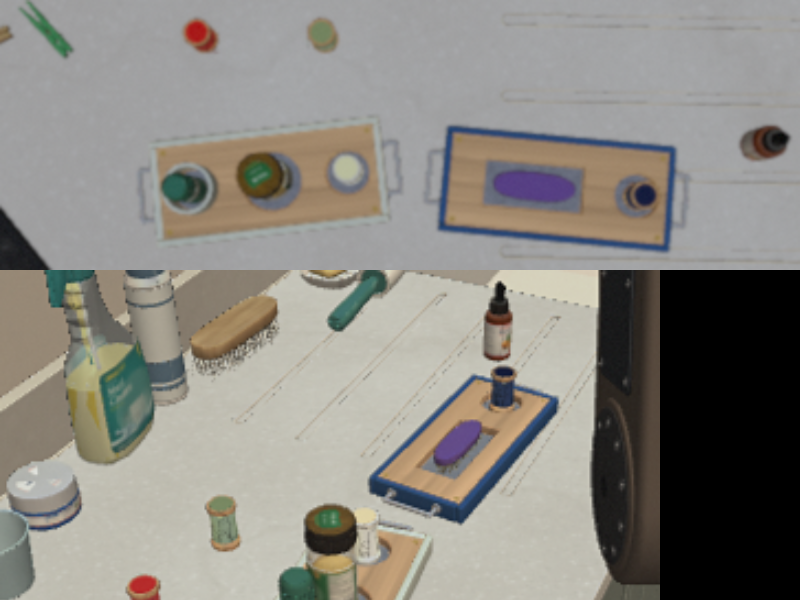

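The final views show all five pieces upright in their places. Red, sage and the dropper are untouched, and the arm is clear.

```bash
python3 -c "from bench import job_done; print(job_done())"
```

```text
the job is handed in; nothing more can be done
None
```

Both kits are made up and the job is handed in, at about 31 s on the robot's clock.

- **Shirt kit (white tray):** the cream spool, jar and stain stick went in, in that order, each lowered until the wrist force showed contact (5 to 18 N) and then released.
- **Suit kit (blue tray):** the navy spool and then the collar brush, bristles down, went in the same way.
- **Last checks:** the final top and scene views show all five pieces upright in their places. The red and sage spools and the dropper bottle are standing where they were, and the arm is clear of everything at z = 0.25 m.
- **Checks that disagreed:** one wrist-camera reading put the stick about 9 mm off in y. I took it while the arm was still settling; a second look, once it had settled, agreed with the earlier estimate to within about 1 mm.

No other check failed.

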